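# Rake fanned-out dowels into the grooves of a laying board

### The arm

A 7-joint arm with a two-finger parallel gripper is mounted at the origin on a cart in front of the work surface, level with it; the furniture and walls round the work are solid. World frame = base frame: x ahead of the robot, y to its left, z up, the work surface at z = 0. Lengths are in m, angles in rad, forces in N, time in s.
With the tool pointing down it reaches from about 0.4 to 0.85 m from the base axis. Payload 4.4 kg.
Tool frame: the origin (TCP) lies at the very end of the fingers, on their centre line; the grasp point (between the pads) lies 19 mm behind it; z points along the fingers, y is the line along which they close (so a half turn about z gives the same grasp; the last joint's range is limited). The gripper opens to 94 mm and grips with 3 to 60 N. Pads are 16 mm wide; open, the fingers measure 119 mm over their backs; the gripper's body (75 mm by 177 mm) begins 78 mm behind the grasp point.
Start: joints at [1.207, 0.628, 0.038, 1.517, -0.027, 0.996, -0.02], TCP at [0.191, -0.621, 0.205] pointing down, gripper open.
Joint ranges: [-3.06, 3.06], [-0.37, 2.12], [-1.25, 1.32], [0.18, 2.47], [-1.1, 4.24], [0.23, 1.98], [-2.94, 2.94]. Speed limits (rad/s): [2.57, 2.57, 3.14, 3.14, 3.14, 3.14, 3.14].

### API

Orientations are given as a unit quaternion [w, x, y, z].
In Python, from plant import r, cams gives the robot as it stands.
- The arm moves only by the shell command python3 -m creep 'ROWS' [FORCE]. ROWS is a JSON object of lists of equal length, an entry for each row: "dp": the shift along the tool's x, y, z in m, a list of three; "rot": the turn, a rotation vector about the tool's x, y, z in degrees, a list of three; "grip": the finger opening in m, from 0 to 0.094. A call has 1 to 10 rows; each row shifts and turns the commanded pose from where the row before left it, along the tool's axes as they then stand; what a row does not reach is not made up. A row lasts 1/10 s, in which the tool goes at most 50 mm and 8.59 degrees, less where a joint would pass 70% of its speed; a pose out of reach is approached as far as the arm can. A call with a gripper value outside its range is refused whole. The fingers move at their own pace and stop on an object; FORCE is the grip in N (left out, the last holds). Time passes only in rows, so rows that do not move let the fingers close. It gives the time, the measured TCP pose, the force, the opening and the grip force at its end, in the units of the state.
- r.get_state(): the state, without advancing time (a new reading comes with each control period).
- cams.grab_frame(name): name is "scene" or "top" or "wrist"; returns the picture (420x560x3 uint8, red, green, blue); there is no depth.
- cams.calibration(name): a dict with "intrinsics" (3x3 intrinsics, pixels), "rvec" (rotation vector, rad) and "tvec" (3), from world to camera coordinates, as OpenCV has them. Camera axes: x right, y down, z forward; pixel columns grow to the right and rows downward; lengths in m; the calibration is good to about 2 mm. A picture is of the moment at which its call begins: read the wrist's pose just before it. calibration takes no time and is no camera call; for the wrist camera it gives the pose at the moment of the call.
- r.job_done(): hands the job in; it is judged then, once.
Trained networks look in the newest picture that a camera, given by its name, has taken for a name from the list of things; names that differ only in an ending like _2 or _b are one class to them, and where a whole thing is asked for, a point or a joint stands for the part that bears it (a point fixed in the world has none). Each returns a list of dicts, best first, with "score" (0 to 1); they miss things now and then, are a little off and sometimes report something else, mostly with a low value. They report only what shows in the picture. A call takes as long as a camera call. They do not tell look-alikes from the thing itself.
- cams.boxes_of(camera, label): "position" ([x, y, z] in m, in world coordinates, good to about 4 mm: the middle of the surface that is visible of it).
- cams.place_of(camera, label): "position" ([x, y, z] in m, in world coordinates, good to about 4 mm: a listed point, or the origin of a listed thing).
The state is a dict: "t": time; "joint_pos": joint angles; "qd": joint speeds; "joint_torque": joint torques, N m; "tcp_pos": TCP position; "tool_rot": TCP orientation; "contact_force": force on the tool from outside, world axes, zero at the start; "moment": the same for the moment, N m; "grip_width": finger opening in m; "gripper_force": force on a finger pad.
Only numpy, scipy, OpenCV 4.12 (cv2) and the standard library are available. Lean on these libraries where they do the work, as an engineer would, in place of code of your own. Each camera call takes 0.05 s, during which the arm holds its last target. There are 200 camera calls.

### The job

The four dowels on the grooved board have fanned out across its ribs. Using only the rake, comb them into the grooves, one dowel to a groove: set its teeth on the ribs beyond the dowels' ends on the side away from the aluminium stop, and draw it along the ribs to the stop, and back again if a dowel still hangs on a rib, the teeth sliding under a light pressure of a few newtons (never more than 30 N); then, with the teeth down in the grooves behind the dowels, push all four endways until they touch the stop, without shifting the stop, which only friction holds. Finally stand the rake on the bench beside the board, on its teeth, and let go; leave everything else where it is.

Things in the scene. Friction and masses are not known exactly. Their poses are not given: they have to be found in the camera images.
- rake_grip (a point): Mid point of the rake's wooden grip, 51 mm above the tooth tips, 19 mm below the grip's top. The grip is an upright-sided block 88 mm long (rake x) by 28 mm wide (rake y) by 42 mm high, on an aluminium plate 74 x 132 mm whose top is 28 mm above the tooth tips: take it across the 28 mm. z axis up. The rake weighs about 0.25 kg and is the same after a half turn.
- rake_tip (a point): Centre of the rake's underside, level with the tooth tips, 51 mm below rake_grip, same axes. Five aluminium teeth at y = -56, -28, 0, 28, 56 mm, each 7 mm thick, 68 mm long along x (square ends at x = -34 and 34 mm), 20 mm high below the plate. At the start the rake stands on its teeth on the bench.
- board: Grooved wooden board fixed to the bench, 370 mm along its x by 180 mm along its y; origin on the bench under its centre. Six straight grooves run along x at y = -70, -42, -14, 14, 42, 70 mm; floor 12 mm above the bench, 10 mm wide at the floor, 20 mm at the mouth. The stop lies toward its -x end; beyond the dowels toward +x the last 75 mm of the board are free.
- rib_top (a point): Centre of the board's top, 18 mm above the bench, axes as the board's. Seven ribs along x at y = -84, -56, -28, 0, 28, 56, 84 mm part the grooves; tops flat, 8 mm wide, hard. The rake's teeth have the same 28 mm pitch: turned along the board's x they stand on ribs when the rake is centred on the board (y = 0), and over grooves when it is 14 mm to one side.
- stop: Aluminium end stop, a bar across the board with tongues in the grooves, top 37 mm above the bench, a black screw knob at each end. Origin at the board's mid width and bench height, in the plane of the working face, which looks to the board's +x; axes as the board's. It slides along x, held by friction: it gives way at about 8 N.
- dowel1_c (a point): Centre of one of four equal loose wooden dowels, 10 mm thick, 170 mm long over its round ends, 20 g; its x axis lies along it. At the start it lies across the tops of the ribs (centre 23 mm above the bench); lying in a groove its centre is 17 mm above the bench, and touching the stop its centre is 85 mm from the stop's face.
- dowel2_c (a point): Centre of one of four equal loose wooden dowels, 10 mm thick, 170 mm long over its round ends, 20 g; its x axis lies along it. At the start it lies across the tops of the ribs (centre 23 mm above the bench); lying in a groove its centre is 17 mm above the bench, and touching the stop its centre is 85 mm from the stop's face.
- dowel3_c (a point): Centre of one of four equal loose wooden dowels, 10 mm thick, 170 mm long over its round ends, 20 g; its x axis lies along it. At the start it lies across the tops of the ribs (centre 23 mm above the bench); lying in a groove its centre is 17 mm above the bench, and touching the stop its centre is 85 mm from the stop's face.
- dowel4_c (a point): Centre of one of four equal loose wooden dowels, 10 mm thick, 170 mm long over its round ends, 20 g; its x axis lies along it. At the start it lies across the tops of the ribs (centre 23 mm above the bench); lying in a groove its centre is 17 mm above the bench, and touching the stop its centre is 85 mm from the stop's face.
Not all that is in view belongs to the job. There is more than one size of the part that bears rake_grip; the job needs the larger.

How it is judged:
On the way, in this order (a step that is already met when the one before it is completed fails the run):
1. the rake's teeth bear on the ribs (0.5 to 20 N) on the half of the board away from the stop, where the dowels' outer ends lie (x of rake_tip in the frame of board between 0.06 and 0.145 m and contact force between rake and board between 0.5 and 20 N), for 0.3 s.
2. they bear on the ribs (0.5 to 20 N) over the middle of the dowels (x of rake_tip in the frame of board between -0.01 and 0.06 m and contact force between rake and board between 0.5 and 20 N), for 0.3 s.
3. they bear on the ribs (0.5 to 20 N) toward the stop (x of rake_tip in the frame of board between -0.12 and -0.01 m and contact force between rake and board between 0.5 and 20 N), for 0.3 s.
4. all four dowels lie in grooves with their ends against the stop (angle between the x axis of each of dowel1_c, dowel2_c, dowel3_c, dowel4_c and the x axis of board, either way round below 0.06 rad and z of dowel1_c in the frame of board between 0.014 and 0.0195 m and z of dowel2_c in the frame of board between 0.014 and 0.0195 m and z of dowel3_c in the frame of board between 0.014 and 0.0195 m and z of dowel4_c in the frame of board between 0.014 and 0.0195 m and x of each of dowel1_c, dowel2_c, dowel3_c, dowel4_c in the frame of stop below 0.0875 m), for 0.2 s.
At the end, for the whole second after the job is handed in: Each dowel lies down in a groove of its own (parallel to the grooves within 3.4 degrees, centre within 2.5 mm above and 3 mm below its seated height), its end within 2.5 mm of the stop's face, at rest; the rake stands upright on its teeth on the bench, off the board, at rest (all of step 4 and height (world z) of rake_tip below 0.005 m and angle between rake_tip's own z axis and vertical below 0.1 rad and linear speed of each of rake, dowel1, dowel2, dowel3, dowel4 below 0.02 m/s); the robot touches nothing.
It fails at once if the rake is pressed on the board with more than 30 N (contact force between rake and board above 30 N).
It fails at once if the stop is shifted by more than 3 mm (distance of stop from where it was at the start of the episode above 0.003 m).
It fails at once if a dowel is touched with the fingers (contact force between the fingers and dowel1 above 0.5 N or contact force between the fingers and dowel2 above 0.5 N or contact force between the fingers and dowel3 above 0.5 N or contact force between the fingers and dowel4 above 0.5 N).
It fails at once if a bystander is shifted by more than 20 mm (distance of any of tin, clamp, tape, offcut, pen from where it was at the start of the episode above 0.02 m).
It also fails if it takes over 72 s, if anything falls off the work surface, if the arm or the gripper's body presses on something with over 40 N, if the wrist force passes 120 N, or if a joint passes its speed limit or range.

## Working session

There is one attempt and no reset: what is moved stays moved. The work goes in short steps, Python scripts to look and compute and a shell command to move; the robot and the scene stay as the last step left them, time stands still between calls to the robot, and variables do not carry over. Pictures are saved under pics/ and viewed, at most 12 in all, crops included, and the job is handed in when it is done.

```bash
ls; mkdir -p pics; python3 - <<'E'
from plant import r,cams
import cv2,numpy as np
s=r.get_state();print({k:np.round(v,3).tolist() for k,v in s.items()})
for c in("top","scene"):
    im=cams.grab_frame(c);cv2.imwrite(f"pics/{c}0.png",im[:,:,::-1])
    for l in["rake_grip","rake_tip","board","rib_top","stop","dowel1_c"]:
        print(c,l,[(np.round(d["position"],3).tolist(),round(d["score"],2)) for d in cams.place_of(c,l)])
E
```

```text
pics
{'t': 0.0, 'joint_pos': [1.207, 0.629, 0.038, 1.518, -0.027, 0.996, -0.02], 'qd': [-0.001, 0.001, 0.001, -0.0, -0.0, 0.001, -0.0], 'joint_torque': [-0.001, -54.971, 1.144, -18.662, -0.052, 0.024, 0.0], 'tcp_pos': [0.191, -0.621, 0.205], 'tool_rot': [-0.001, 0.989, 0.148, -0.0], 'contact_force': [1.24, -0.428, -0.057], 'moment': [-0.038, 0.01, -0.001], 'gripper_force': 0.0, 'grip_width': 0.094}
top rake_grip [([0.474, 0.297, 0.054], 0.91), ([0.577, 0.421, 0.035], 0.66)]
top rake_tip [([0.579, 0.42, 0.001], 0.96), ([0.468, 0.294, 0.0], 0.79), ([0.542, -0.084, 0.022], 0.19)]
top board [([0.499, -0.091, -0.001], 0.64)]
top rib_top []
top stop [([0.485, -0.238, -0.002], 0.62)]
top dowel1_c [([0.428, -0.062, 0.025], 0.84)]
scene rake_grip [([0.47, 0.294, 0.053], 0.76), ([0.578, 0.424, 0.036], 0.76)]
scene rake_tip [([0.473, 0.293, -0.002], 0.65), ([0.506, -0.09, 0.003], 0.5), ([0.574, -0.082, 0.024], 0.48)]
scene board [([0.502, -0.09, 0.003], 0.58)]
scene rib_top [([0.501, -0.094, 0.018], 0.62), ([0.54, -0.084, 0.026], 0.19)]
scene stop [([0.482, -0.236, 0.001], 0.64)]
scene dowel1_c [([0.435, -0.062, 0.023], 0.63)]
```

View pics/top0.png

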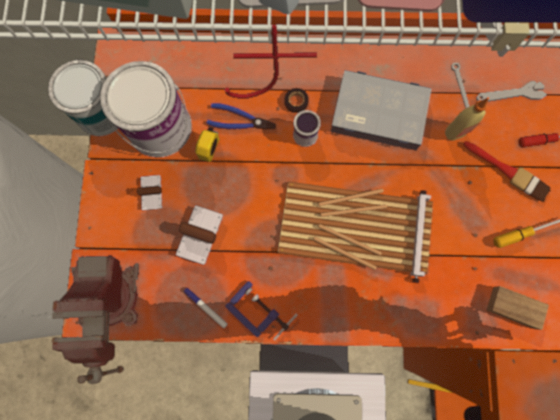

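View pics/scene0.png

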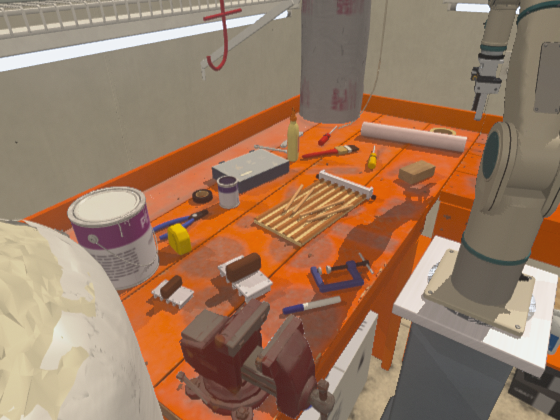

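```bash
python3 -m creep '{"dp":[[0,0,-0.015],[0,0,-0.015],[0,0,-0.015],[0,0,-0.015],[0,0,-0.015],[0,0,-0.015],[0,0,-0.015],[0,0,-0.015]],"rot":[[0,0,-8.25],[0,0,-8.25],[0,0,-8.25],[0,0,-8.25],[0,0,-8.25],[0,0,-8.25],[0,0,-8.25],[0,0,-8.25]],"grip":[0.094,0.094,0.094,0.094,0.094,0.094,0.094,0.094]}'
python3 -m creep '{"dp":[[0.04,0.017,0],[0.04,0.017,0],[0.04,0.017,0],[0.04,0.017,0],[0.04,0.017,0],[0.04,0.017,0],[0.04,0.017,0],[0.04,0.017,0],[0.04,0.017,0],[0.04,0.017,0]],"rot":[[0,0,0],[0,0,0],[0,0,0],[0,0,0],[0,0,0],[0,0,0],[0,0,0],[0,0,0],[0,0,0],[0,0,0]],"grip":[0.094,0.094,0.094,0.094,0.094,0.094,0.094,0.094,0.094,0.094]}'
python3 -m creep '{"dp":[[0.04,0.017,0],[0.04,0.017,0],[0.04,0.017,0],[0.03,0.017,0],[0,0,0],[0,0,0]],"rot":[[0,0,0],[0,0,0],[0,0,0],[0,0,0],[0,0,0],[0,0,0]],"grip":[0.094,0.094,0.094,0.094,0.094,0.094]}'
python3 - <<'E'
from plant import r,cams
import cv2,numpy as np
s=r.get_state();print({k:np.round(v,3).tolist() for k,v in s.items() if k in("t","tcp_pos","tool_rot","joint_pos")})
im=cams.grab_frame("wrist");cv2.imwrite("pics/w1.png",im[:,:,::-1])
c=cams.calibration("wrist");R=cv2.Rodrigues(np.array(c["rvec"],float))[0];print("campos",-R.T@np.array(c["tvec"]).ravel(),"fwd",R[2],c["intrinsics"])
E
```

```text
t: 1.5
tcp_pos: [0.1906, -0.6214, 0.3262]
tool_rot: [0.0, 0.747, 0.665, -0.0]
contact_force: [-0.8, 0.7, -0.4]
grip_width: 0.0938
gripper_force: 0.0
t: 2.5
tcp_pos: [0.4084, -0.2434, 0.3258]
tool_rot: [0.0, 0.749, 0.663, 0.0]
contact_force: [1.1, -0.4, 0.8]
grip_width: 0.0943
gripper_force: 0.0
t: 3.1
tcp_pos: [0.4934, -0.104, 0.3254]
tool_rot: [0.0, 0.748, 0.664, -0.0]
contact_force: [-0.5, -0.1, 0.0]
grip_width: 0.0938
gripper_force: 0.0
{'t': 3.1, 'joint_pos': [0.51, 0.322, -0.487, 1.73, 0.165, 1.13, -0.146], 'tcp_pos': [0.493, -0.104, 0.325], 'tool_rot': [0.0, 0.748, 0.664, -0.0]}
campos [ 0.50153899 -0.04001896  0.5048269 ] fwd [-0.0286204  -0.23056235 -0.97263656] [[316.34010987   0.         277.79239589]
 [  0.         316.34010987 208.31394707]
 [  0.           0.           1.        ]]
```

View pics/w1.png

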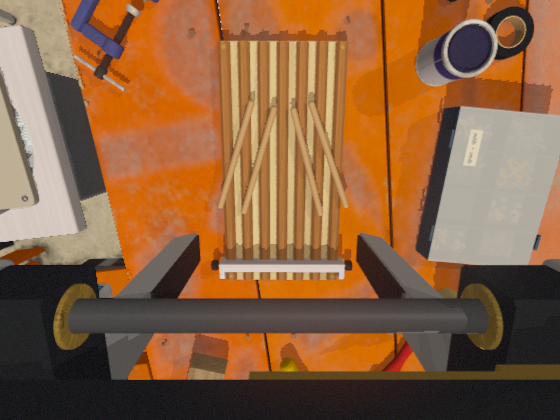

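```bash
cat >h.py <<'E'
from plant import r,cams
import cv2,numpy as np
def P(c):
    c=cams.calibration(c);R=cv2.Rodrigues(np.array(c["rvec"],float))[0];return np.array(c["intrinsics"])@np.c_[R,np.array(c["tvec"]).ravel()]
def rect(im,Pm,z,org,yaw,L,W,s):
    """metric view of the plane z: out col = x' (along yaw) from -L/2, row = -y' from W/2, s px per m"""
    e=np.array([np.cos(yaw),np.sin(yaw)]);n=np.array([-e[1],e[0]])
    A=np.zeros((4,3));A[:2,0]=e/s;A[:2,1]=-n/s;A[:2,2]=np.array(org)-e*L/2+n*W/2;A[2,2]=z;A[3,2]=1
    return cv2.warpPerspective(im,Pm@A,(int(L*s),int(W*s)),flags=cv2.INTER_CUBIC|cv2.WARP_INVERSE_MAP)
E
python3 - <<'E'
from h import *
np.save("Pw1.npy",P("wrist"))
im=cv2.imread("pics/w1.png");a=rect(im,P("wrist"),.018,(.5,-.09),np.radians(83),.44,.22,1750)
t=cv2.imread("pics/top0.png");b=rect(t,P("top"),.0,(.474,.296),np.radians(70),.2,.2,1000)
b2=rect(t,P("top"),.0,(.578,.421),np.radians(90),.2,.2,1000)
o=np.zeros((595,770,3),np.uint8);o[:385,:]=a[:385,:770];o[390:590,:200]=b;o[390:590,210:410]=b2
for x in range(0,770,50):cv2.line(o,(x,0),(x,5),(255,255,255))
cv2.imwrite("pics/r1.png",o)
E
```

```text
(no output)
```

View pics/r1.png

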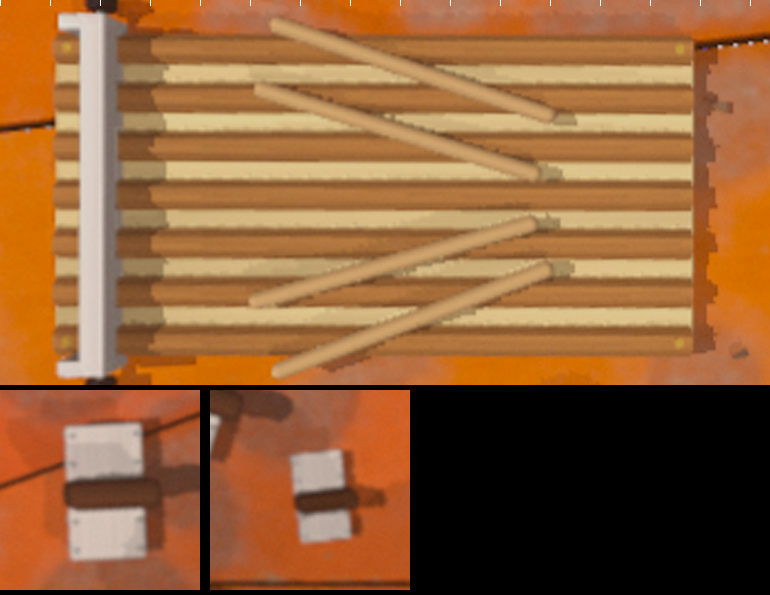

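The larger rake at top-image (199,234) has a plate of about 74×132 mm. The look-alike at (150,190) is only about 52×90 mm, so the first is the one meant; the crop confirms it. The board lies at a yaw of about 83°, and the dowels' +x ends are already over the four inner grooves. Next I fit the board, stop and rake more precisely.

```bash
python3 - <<'E'
from h import *
org=np.array([.5,-.09]);yaw=np.radians(83);e=np.array([np.cos(yaw),np.sin(yaw)]);n=np.array([-e[1],e[0]]);S=2000
def light(a): 
    h=cv2.cvtColor(a,cv2.COLOR_BGR2LAB).astype(float); return h
for nm,f,Pm in(("wrist","w1",np.load("Pw1.npy")),("top","top0",P("top"))):
    im=cv2.imread(f"pics/{f}.png")
    a=rect(im,Pm,.012,org,yaw,.44,.22,S).astype(float)
    g=a[:,:,0] # blue: light strips high
    y=(.11-(np.arange(g.shape[0])+.5)/S)
    for x0,x1 in((-.12,-.09),(.12,.15)):
        p=g[:,int((x0+.22)*S):int((x1+.22)*S)].mean(1)
        best=[]
        for c in np.arange(-.012,.012,.0002):
            for pitch in(.028,):
                k=np.zeros_like(y)
                for j in(-70,-42,-14,14,42,70): k+=np.abs(y-c-j*pitch/28)<.005
                m=np.abs(y-c)<.084
                best.append((np.corrcoef(k[m],p[m])[0,1],c))
        print(nm,x0,max(best))
    # ends: along x profiles for groove (z .012) and rib (z .018), stop top (z .037)
    b=rect(im,Pm,.018,org,yaw,.44,.22,S).astype(float)
    for lab,arr in(("floor12",a),("top18",b)):
        rows=np.concatenate([arr[np.abs(y-(j/1000-.002))<.003] for j in((-70,-42,-14,14,42,70) if lab=="floor12" else(-56,-28,0,28,56))])
        p=rows.mean(0); d=np.abs(np.diff(cv2.GaussianBlur(p,(1,9),2),axis=0)).sum(1)
        x=(np.arange(len(d))+1)/S-.22
        q=x>.15;print(nm,lab,"+end",x[q][d[q].argmax()], "-end",x[x<-.17][d[x<-.17].argmax()])
    c=rect(im,Pm,.037,org,yaw,.44,.22,S).astype(float)
    w=cv2.GaussianBlur(c[np.abs(y)<.06].mean(0),(1,9),2).min(1);x=(np.arange(len(w))+.5)/S-.22
    q=(x<-.1)&(w>120);print(nm,"stop top bar x",x[q].min() if q.any() else w[:300:10],x[q].max() if q.any() else'')
    # rake
t=cv2.imread("pics/top0.png");b=rect(t,P("top"),.028,(.474,.296),0,.24,.24,2000)
h=cv2.cvtColor(b,cv2.COLOR_BGR2HSV);m=((h[:,:,1]<70)&(h[:,:,2]>130)).astype(np.uint8)
nn,l,st,ce=cv2.connectedComponentsWithStats(m);pts=np.concatenate([np.argwhere(l==i)[:,::-1] for i in range(1,nn) if st[i,4]>2000 and np.hypot(*(ce[i]-240))<150]).astype(np.float32)
(cx,cy),wh,an=cv2.minAreaRect(pts);u=.474-.12+cx/2000;v=.296+.12-cy/2000
print("rake",u,v,np.array(wh)/2000,an,"(img angle; world=-)", [s.tolist() for s in st if s[4]>2000])
E
```

```text
wrist -0.12 (np.float64(0.9509754270728075), np.float64(-0.0013999999999999724))
wrist 0.12 (np.float64(0.9588285024449138), np.float64(-0.0017999999999999735))
wrist floor12 +end 0.17750000000000002 -end -0.1915
wrist top18 +end 0.17650000000000002 -end -0.1745
wrist stop top bar x -0.16625 -0.15175
top -0.12 (np.float64(0.916427385641622), np.float64(-0.002399999999999975))
top 0.12 (np.float64(0.9211479552892823), np.float64(-0.002799999999999976))
top floor12 +end 0.18300000000000002 -end -0.187
top top18 +end 0.19849999999999998 -end -0.17049999999999998
top stop top bar x -0.16175 -0.14725
rake 0.47238879394531247 0.29489411926269526 [0.13240427 0.07674616] 17.35402488708496 (img angle; world=-) [[0, 0, 480, 480, 197758], [361, 0, 80, 45, 2992], [93, 134, 135, 168, 15183], [244, 183, 138, 166, 14464]]
```

```bash
python3 -m creep '{"dp":[[0,0,0],[0.038,-0.014,0.0175],[0.038,-0.014,0.0175],[0.038,-0.014,0.0175],[0.038,-0.014,0.0175],[0.038,-0.014,0.0175],[0.038,-0.014,0.0175],[0.038,-0.014,0.0175],[0.038,-0.014,0.0175],[0.038,-0.014,0.0175]],"rot":[[0,0,5.25],[0,0,5.25],[0,0,0],[0,0,0],[0,0,0],[0,0,0],[0,0,0],[0,0,0],[0,0,0],[0,0,0]],"grip":[0.094,0.094,0.094,0.094,0.094,0.094,0.094,0.094,0.094,0.094]}'
python3 -m creep '{"dp":[[0.028,-0.014,0],[0,0,0],[0,0,0]],"rot":[[0,0,0],[0,0,0],[0,0,0]],"grip":[0.094,0.094,0.094]}'
cat >>h.py <<'E'
def tool():
    s=r.get_state();w,x,y,z=s["tool_rot"];yaw=np.arctan2(2*(x*y+w*z),1-2*(y*y+z*z));return s,np.array(s["tcp_pos"]),yaw
def go(p,yawd):
    s,t,y=tool();yd=np.radians(yawd);d=np.array(p)-t
    print("t",s["t"],"tcp",np.round(t,4),"yaw",np.degrees(y).round(2),"F",np.round(s["contact_force"],1),"-> rotz",round(np.degrees(y-yd),2),"dp after turn",np.round([d[0]*np.cos(yd)+d[1]*np.sin(yd),d[0]*np.sin(yd)-d[1]*np.cos(yd),-d[2]],4))
E
python3 - <<'E'
from h import *
go((.472,.2945,.036),72.65)
im=cams.grab_frame("wrist")[:,:,::-1];cv2.imwrite("pics/w2.png",im);Pw=P("wrist")
print([(np.round(d["position"],4),d["score"]) for d in cams.place_of("wrist","rake_grip")],[(np.round(d["position"],4),d["score"]) for d in cams.place_of("wrist","rake_tip")])
E
```

```text
t: 4.15
tcp_pos: [0.4728, 0.2586, 0.1674]
tool_rot: [0.001, 0.807, 0.59, -0.0]
contact_force: [0.4, -0.2, 1.1]
grip_width: 0.0935
gripper_force: 0.0
t: 4.45
tcp_pos: [0.4676, 0.2889, 0.1678]
tool_rot: [0.001, 0.806, 0.591, -0.0]
contact_force: [-0.5, -1.0, -0.5]
grip_width: 0.0941
gripper_force: 0.0
t 4.45 tcp [0.4676 0.2889 0.1678] yaw 72.5 F [-0.5 -1.  -0.5] -> rotz -0.15 dp after turn [0.0067 0.0025 0.1318]
[(array([0.4681, 0.2951, 0.0543]), 0.86), (array([0.5783, 0.4244, 0.0339]), 0.79)] [(array([0.5759, 0.424 , 0.0006]), 0.81)]
```

View pics/w2.png

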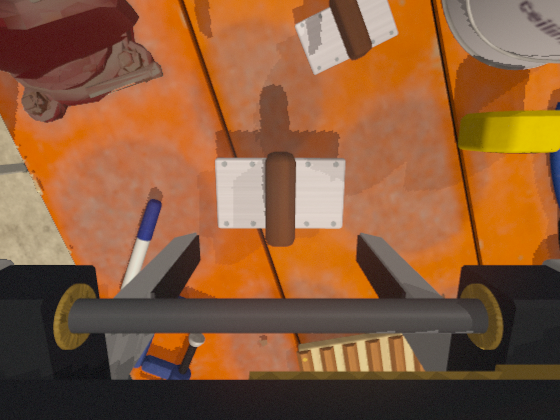

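```bash
python3 - <<'E'
from h import *
Pm=P("wrist");H=Pm[:,[0,1,3]]+np.outer([0,0,1],[0,0,0]);H[:,2]+=Pm[:,2]*.028
q=cv2.perspectiveTransform(np.array([[[216,158.5],[344.5,158],[344.5,229],[216.5,229]]],float),np.linalg.inv(H))[0]
print(q.round(4),q.mean(0).round(4));d=q[1]-q[0];print(np.hypot(*d),np.hypot(*(q[2]-q[1])),np.degrees(np.arctan2(d[1],d[0])))
E
python3 -m creep '{"dp":[[0.005,0.001,0.02],[0,0,0.02],[0,0,0.02],[0,0,0.02],[0,0,0.02],[0,0,0.015],[0,0,0.010],[0,0,0.005],[0,0,0],[0,0,0]],"rot":[[0,0,0],[0,0,0],[0,0,0],[0,0,0],[0,0,0],[0,0,0],[0,0,0],[0,0,0],[0,0,0],[0,0,0]],"grip":[0.094,0.094,0.094,0.094,0.094,0.094,0.094,0.094,0.094,0.094]}'
```

```text
[[0.4225 0.345 ]
 [0.5452 0.3065]
 [0.5262 0.2346]
 [0.3974 0.2756]] [0.4728 0.2905]
0.12862902311673205 0.0743309112143628 -17.43200695042649
t: 5.6
tcp_pos: [0.47, 0.2949, 0.0386]
tool_rot: [0.0, 0.806, 0.592, 0.001]
contact_force: [0.0, 0.3, 0.7]
grip_width: 0.0941
gripper_force: 0.0
```

```bash
python3 -m creep '{"dp":[[-0.0015,0.002,0.003],[0,0,0],[0,0,0],[0,0,0],[0,0,0],[0,0,0],[0,0,0],[0,0,0],[0,0,0],[0,0,0]],"rot":[[0,0,0],[0,0,0],[0,0,0],[0,0,0],[0,0,0],[0,0,0],[0,0,0],[0,0,0],[0,0,0],[0,0,0]],"grip":[0.094,0.02,0.02,0.02,0.02,0.02,0.02,0.02,0.02,0.02]}' 45
python3 -m creep '{"dp":[[0,0,0],[0,0,-0.005],[0,0,-0.01],[0,0,-0.015],[0,0,-0.02],[0,0,-0.02],[0,0,-0.02],[0,0,-0.01],[0,0,0],[0,0,0]],"rot":[[0,0,0],[0,0,0],[0,0,0],[0,0,0],[0,0,0],[0,0,0],[0,0,0],[0,0,0],[0,0,0],[0,0,0]],"grip":[0.02,0.02,0.02,0.02,0.02,0.02,0.02,0.02,0.02,0.02]}'
python3 - <<'E'
from h import *
go((.5015+.142*.122,-.0942+.142*.993,.12),82.95)
E
```

```text
t: 6.6
tcp_pos: [0.471, 0.2929, 0.035]
tool_rot: [0.0, 0.806, 0.592, 0.0]
contact_force: [-0.9, 0.5, -0.1]
grip_width: 0.028
gripper_force: 45.0
t: 7.6
tcp_pos: [0.4707, 0.2924, 0.1347]
tool_rot: [0.0, 0.806, 0.592, -0.0]
contact_force: [-0.2, 0.5, -3.4]
grip_width: 0.0278
gripper_force: 45.0
t 7.6 tcp [0.4707 0.2924 0.1347] yaw 72.55 F [-0.2  0.5 -3.4] -> rotz -10.4 dp after turn [-0.2379  0.0779  0.0147]
```

```bash
python3 -m creep '{"dp":[[0,0,0],[0,0,0],[-0.03,0.01,0],[-0.04,0.013,0],[-0.04,0.013,0],[-0.04,0.013,0],[-0.04,0.013,0],[-0.03,0.01,0],[-0.018,0.006,0],[0,0,0]],"rot":[[0,0,-5.2],[0,0,-5.2],[0,0,0],[0,0,0],[0,0,0],[0,0,0],[0,0,0],[0,0,0],[0,0,0],[0,0,0]],"grip":[0.02,0.02,0.02,0.02,0.02,0.02,0.02,0.02,0.02,0.02]}'
python3 -m creep '{"dp":[[0,0,0.03],[0,0,0.02],[0,0,0]],"rot":[[0,0,0],[0,0,0],[0,0,0]],"grip":[0.02,0.02,0.02]}'
python3 - <<'E'
from h import *
go((.5015+.142*.122,-.0942+.142*.993,.06),82.95)
im=cams.grab_frame("wrist")[:,:,::-1];cv2.imwrite("pics/w3.png",im);Pw=P("wrist")
np.save("Pw3.npy",Pw)
t=cams.grab_frame("top")[:,:,::-1];cv2.imwrite("pics/t3.png",t)
o=np.zeros((420,800,3),np.uint8);o[:,:560]=im
c=rect(t,P("top"),.02,(.5015,-.094),np.radians(82.95),.42,.24,1000);o[:420,560:800]=cv2.rotate(c,cv2.ROTATE_90_COUNTERCLOCKWISE)[:420]
cv2.imwrite("pics/c3.png",o)
E
```

```text
t: 8.6
tcp_pos: [0.5187, 0.0428, 0.1335]
tool_rot: [-0.0, 0.751, 0.66, -0.002]
contact_force: [0.0, -0.5, -2.6]
grip_width: 0.0274
gripper_force: 45.0
t: 8.9
tcp_pos: [0.5164, 0.0481, 0.0823]
tool_rot: [-0.002, 0.749, 0.663, -0.002]
contact_force: [-0.5, 0.3, -2.5]
grip_width: 0.0281
gripper_force: 45.0
t 8.9 tcp [0.5164 0.0481 0.0823] yaw 83.07 F [-0.5  0.3 -2.5] -> rotz 0.12 dp after turn [-0.001   0.0026  0.0223]
```

View pics/c3.png

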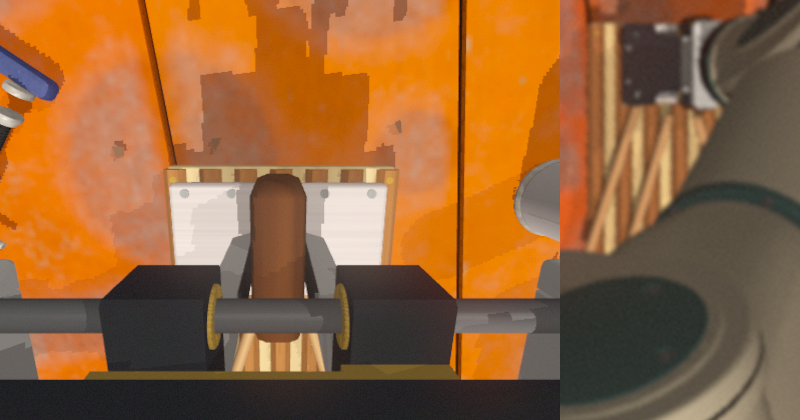

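```bash
cat >meas.py <<'E'
from h import *
import sys
def meas(im,Pm,ztip,org=np.array([.5015,-.0942]),yaw=np.radians(82.95),x0=.165,x1=.182):
    e=np.array([np.cos(yaw),np.sin(yaw)]);n=np.array([-e[1],e[0]]);S=2000
    y=.12-(np.arange(480)+.5)/S
    a=rect(im,Pm,.012,org,yaw,.5,.24,S)[:,:,0].astype(float)
    for u,v in((x0,x1),):
        p=a[:,int((u+.25)*S):int((v+.25)*S)].mean(1);best=[]
        for c in np.arange(-.012,.012,.0002):
            k=sum(np.abs(y-c-j/1000)<.005 for j in(-70,-42,-14,14,42,70));m=np.abs(y-c)<.086
            best.append((np.corrcoef(k[m],p[m])[0,1],c))
        print("groove offset y'",max(best))
    b=rect(im,Pm,ztip+.028,org,yaw,.5,.24,S);h=cv2.cvtColor(b,cv2.COLOR_BGR2HSV)
    m=(h[:,:,1]<60)&(h[:,:,2]>150)
    out=[]
    for x in np.arange(.08,.22,.004):
        r_=np.where(m[:,int((x+.25)*S)])[0]
        if len(r_)>150 and .12<(r_[-1]-r_[0])/S<.14: out.append((x,(y[r_[0]]+y[r_[-1]])/2,(r_[-1]-r_[0])/S))
    out=np.array(out)
    if len(out):print("plate centre y'",np.median(out[:,1]),"width",np.median(out[:,2]),"x seen",out[0,0],out[-1,0],"tilt deg",np.degrees(np.polyfit(out[:,0],out[:,1],1)[0]))
    cols=m[np.abs(y-.045)<.01].mean(0)>.5;xs=np.where(cols)[0]/S-.25;print("plate +x edge",xs[xs<.3].max(), "tcp: along, across",)
    s,t,w=tool();d=t[:2]-org;print(np.round([d@e,d@n,t[2]],4),np.degrees(w))
E
python3 -c "
from meas import *
meas(cv2.imread('pics/w3.png'),np.load('Pw3.npy'),.0473)"
```

```text
groove offset y' (np.float64(0.4295621198142149), np.float64(-0.0013999999999999724))
plate centre y' 0.0010000000000000009 width 0.1305 x seen 0.14800000000000008 0.1800000000000001 tilt deg -0.7161972439135347
plate +x edge 0.18 tcp: along, across
[0.1437 0.0004 0.0847] 83.0655210274106
```

```bash
python3 -m creep '{"dp":[[-0.005,0.0008,0.005],[0,0,0.01],[0,0,0.007],[0,0,0.003],[0,0,0],[0,0,0]],"rot":[[0,0,0],[0,0,0],[0,0,0],[0,0,0],[0,0,0],[0,0,0]],"grip":[0.02,0.02,0.02,0.02,0.02,0.02]}'
python3 - <<'E'
from h import *
for i in range(1):go((.5015+.138*.122,-.0942+.138*.993,.053),82.95)
E
```

```text
t: 9.6
tcp_pos: [0.5195, 0.0422, 0.06]
tool_rot: [-0.0, 0.749, 0.662, 0.0]
contact_force: [-0.1, 0.3, -3.0]
grip_width: 0.0275
gripper_force: 45.0
t 9.6 tcp [0.5195 0.0422 0.06  ] yaw 82.97 F [-0.1  0.3 -3. ] -> rotz 0.02 dp after turn [ 0.0005 -0.0012  0.007 ]
```

```bash
python3 -m creep '{"dp":[[0,-0.0005,0.003],[0,0,0.002],[0,0,0.001],[0,0,0]],"rot":[[0,0,0],[0,0,0],[0,0,0],[0,0,0]],"grip":[0.02,0.02,0.02,0.02]}'
python3 -m creep '{"dp":[[0,0,0.0005],[0,0,0]],"rot":[[0,0,0],[0,0,0]],"grip":[0.02,0.02]}'
python3 -m creep '{"dp":[[0,0,0.0005],[0,0,0]],"rot":[[0,0,0],[0,0,0]],"grip":[0.02,0.02]}'
```

```text
t: 10.0
tcp_pos: [0.5188, 0.0421, 0.0539]
tool_rot: [-0.0, 0.749, 0.662, -0.0]
contact_force: [-0.6, -0.2, -3.1]
grip_width: 0.0278
gripper_force: 45.0
t: 10.2
tcp_pos: [0.519, 0.0421, 0.0535]
tool_rot: [0.0, 0.749, 0.662, 0.0]
contact_force: [0.5, -0.5, -2.7]
grip_width: 0.0277
gripper_force: 45.0
t: 10.4
tcp_pos: [0.519, 0.0421, 0.053]
tool_rot: [0.0, 0.749, 0.662, 0.0]
contact_force: [-0.6, -0.4, -3.4]
grip_width: 0.0277
gripper_force: 45.0
```

```bash
for i in 1; do python3 -m creep '{"dp":[[0,0,0.0005],[0,0,0]],"rot":[[0,0,0],[0,0,0]],"grip":[0.02,0.02]}'; python3 -m creep '{"dp":[[0,0,0.0005],[0,0,0]],"rot":[[0,0,0],[0,0,0]],"grip":[0.02,0.02]}'; done
```

```text
t: 10.6
tcp_pos: [0.519, 0.0421, 0.053]
tool_rot: [0.0, 0.749, 0.662, 0.0]
contact_force: [-1.0, -0.2, 3.7]
grip_width: 0.0275
gripper_force: 45.0
t: 10.8
tcp_pos: [0.519, 0.0421, 0.0529]
tool_rot: [0.0, 0.749, 0.662, 0.0]
contact_force: [-3.4, -0.9, 9.5]
grip_width: 0.0278
gripper_force: 45.0
```

```bash
python3 -m creep '{"dp":[[0,0,-0.0003],[-0.002,0,0],[-0.004,0,0],[-0.004,0,0],[-0.004,0,0],[-0.004,0,0]],"rot":[[0,0,0],[0,0,0],[0,0,0],[0,0,0],[0,0,0],[0,0,0]],"grip":[0.02,0.02,0.02,0.02,0.02,0.02]}';python3 -m creep '{"dp":[[-0.005,0,0],[-0.005,0,0],[-0.005,0,0],[-0.005,0,0]],"rot":[[0,0,0],[0,0,0],[0,0,0],[0,0,0]],"grip":[0.02,0.02,0.02,0.02]}'
```

```text
t: 11.4
tcp_pos: [0.5185, 0.0261, 0.0531]
tool_rot: [0.0, 0.749, 0.663, 0.002]
contact_force: [0.3, 3.4, 6.1]
grip_width: 0.0277
gripper_force: 45.0
t: 11.8
tcp_pos: [0.5161, 0.0061, 0.0531]
tool_rot: [0.0, 0.749, 0.662, 0.002]
contact_force: [0.9, 3.7, 5.7]
grip_width: 0.0276
gripper_force: 45.0
```

```bash
python3 -m creep '{"dp":[[-0.005,0,0],[-0.005,0,0],[-0.005,0,0],[-0.005,0,0],[-0.005,0,0]],"rot":[[0,0,0],[0,0,0],[0,0,0],[0,0,0],[0,0,0]],"grip":[0.02,0.02,0.02,0.02,0.02]}';python3 -m creep '{"dp":[[-0.005,0,0],[-0.005,0,0],[-0.005,0,0],[-0.005,0,0],[-0.005,0,0]],"rot":[[0,0,0],[0,0,0],[0,0,0],[0,0,0],[0,0,0]],"grip":[0.02,0.02,0.02,0.02,0.02]}'
python3 - <<'E'
from h import *
go((.5015+.05*.122,-.0942+.05*.993,.053),82.95)
E
```

```text
t: 12.3
tcp_pos: [0.5131, -0.0186, 0.0531]
tool_rot: [0.0, 0.749, 0.663, 0.002]
contact_force: [0.7, 3.6, 5.3]
grip_width: 0.0275
gripper_force: 45.0
t: 12.8
tcp_pos: [0.51, -0.0435, 0.0531]
tool_rot: [0.0, 0.749, 0.663, 0.002]
contact_force: [-0.0, 4.2, 5.7]
grip_width: 0.0276
gripper_force: 45.0
t 12.8 tcp [ 0.51   -0.0435  0.0531] yaw 82.99 F [-0.   4.2  5.7] -> rotz 0.04 dp after turn [-0.0013 -0.0023  0.0001]
```

```bash
python3 -m creep '{"dp":[[-0.005,-0.0003,0],[-0.005,-0.0003,0],[-0.005,-0.0003,0],[-0.005,-0.0003,0],[-0.005,-0.0003,0]],"rot":[[0,0,0],[0,0,0],[0,0,0],[0,0,0],[0,0,0]],"grip":[0.02,0.02,0.02,0.02,0.02]}';python3 -m creep '{"dp":[[-0.005,0,0],[-0.005,0,0],[-0.005,0,0],[-0.005,0,0],[-0.005,0,0],[-0.005,0,0],[-0.005,0,0]],"rot":[[0,0,0],[0,0,0],[0,0,0],[0,0,0],[0,0,0],[0,0,0],[0,0,0]],"grip":[0.02,0.02,0.02,0.02,0.02,0.02,0.02]}'
python3 - <<'E'
from h import *
go((.5015-.07*.122,-.0942-.07*.993,.053),82.95)
E
```

```text
t: 13.3
tcp_pos: [0.5056, -0.0683, 0.0531]
tool_rot: [0.0, 0.749, 0.662, 0.002]
contact_force: [0.3, 3.7, 5.4]
grip_width: 0.0276
gripper_force: 45.0
t: 14.0
tcp_pos: [0.5011, -0.1032, 0.0531]
tool_rot: [0.0, 0.749, 0.662, 0.002]
contact_force: [1.3, 4.5, 5.1]
grip_width: 0.0273
gripper_force: 45.0
t 14.0 tcp [ 0.5011 -0.1032  0.0531] yaw 82.98 F [1.3 4.5 5.1] -> rotz 0.03 dp after turn [-0.0611 -0.0006  0.0001]
```

```bash
python3 -m creep '{"dp":[[-0.005,0,0],[-0.005,0,0],[-0.005,0,0],[-0.005,0,0],[-0.005,0,0],[-0.005,0,0],[-0.005,0,0]],"rot":[[0,0,0],[0,0,0],[0,0,0],[0,0,0],[0,0,0],[0,0,0],[0,0,0]],"grip":[0.02,0.02,0.02,0.02,0.02,0.02,0.02]}';python3 -m creep '{"dp":[[-0.005,0,0],[-0.005,0,0],[-0.005,0,0],[-0.005,0,0],[-0.005,0,0],[-0.005,0,0],[-0.004,0,0]],"rot":[[0,0,0],[0,0,0],[0,0,0],[0,0,0],[0,0,0],[0,0,0],[0,0,0]],"grip":[0.02,0.02,0.02,0.02,0.02,0.02,0.02]}'
python3 - <<'E'
from h import *
go((.5015-.08*.122,-.0942-.08*.993,.053),82.95)
im=cams.grab_frame("wrist")[:,:,::-1];cv2.imwrite("pics/w4.png",im)
E
```

```text
t: 14.7
tcp_pos: [0.4967, -0.138, 0.0531]
tool_rot: [0.0, 0.749, 0.663, 0.002]
contact_force: [1.3, 4.6, 6.3]
grip_width: 0.0276
gripper_force: 45.0
t: 15.4
tcp_pos: [0.4925, -0.1719, 0.0531]
tool_rot: [0.0, 0.749, 0.662, 0.002]
contact_force: [0.2, 4.9, 6.9]
grip_width: 0.028
gripper_force: 45.0
t 15.4 tcp [ 0.4925 -0.1719  0.0531] yaw 82.97 F [0.2 4.9 6.9] -> rotz 0.02 dp after turn [-0.0019 -0.0005  0.0001]
```

View pics/w4.png

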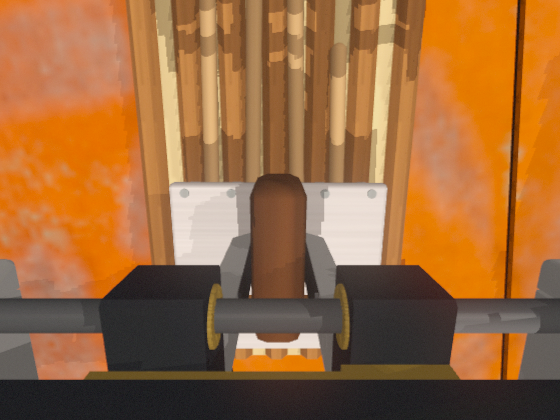

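```bash
python3 -m creep '{"dp":[[0,0,-0.01],[0,0,-0.02],[0,0,-0.02],[0.02,-0.001,0],[0.03,-0.002,0],[0.04,-0.003,0],[0.04,-0.003,0],[0.04,-0.003,0],[0.04,-0.0015,0],[0.024,0,0]],"rot":[[0,0,0],[0,0,0],[0,0,0],[0,0,0],[0,0,0],[0,0,0],[0,0,0],[0,0,0],[0,0,0],[0,0,0]],"grip":[0.02,0.02,0.02,0.02,0.02,0.02,0.02,0.02,0.02,0.02]}'
python3 -m creep '{"dp":[[0,0,0],[0,0,0]],"rot":[[0,0,0],[0,0,0]],"grip":[0.02,0.02]}'
python3 - <<'E'
from h import *
go((.5015+.152*.122-.0135*.993,-.0942+.152*.993+.0135*.122,.05),82.95)
im=cams.grab_frame("wrist")[:,:,::-1];cv2.imwrite("pics/w5.png",im);np.save("Pw5.npy",P("wrist"))
s=cams.grab_frame("scene")[:,:,::-1];cv2.imwrite("pics/s5.png",s)
t=cams.grab_frame("top")[:,:,::-1];cv2.imwrite("pics/t5.png",t)
o=np.zeros((600,800,3),np.uint8)
c=cv2.resize(s[160:260,240:390],None,fx=4,fy=4,interpolation=cv2.INTER_CUBIC);o[:400,:600]=c
c=rect(t,P("top"),.018,(.5015,-.094),np.radians(82.95),.4,.2,1000);o[400:600,:400]=c
c=rect(im,P("wrist"),.018,(.5015,-.094),np.radians(82.95),.4,.2,1000);o[400:600,400:]=c
cv2.imwrite("pics/c5.png",o)
E
```

```text
t: 16.45
tcp_pos: [0.5059, 0.0643, 0.1027]
tool_rot: [-0.0, 0.748, 0.664, 0.001]
contact_force: [0.1, -0.3, -2.9]
grip_width: 0.0279
gripper_force: 45.0
t: 16.65
tcp_pos: [0.5057, 0.0605, 0.1023]
tool_rot: [0.0, 0.749, 0.663, -0.001]
contact_force: [-0.4, -0.9, -3.1]
grip_width: 0.0278
gripper_force: 45.0
t 16.65 tcp [0.5057 0.0605 0.1023] yaw 83.03 F [-0.4 -0.9 -3.1] -> rotz 0.08 dp after turn [-0.002   0.0012  0.0523]
```

View pics/c5.png

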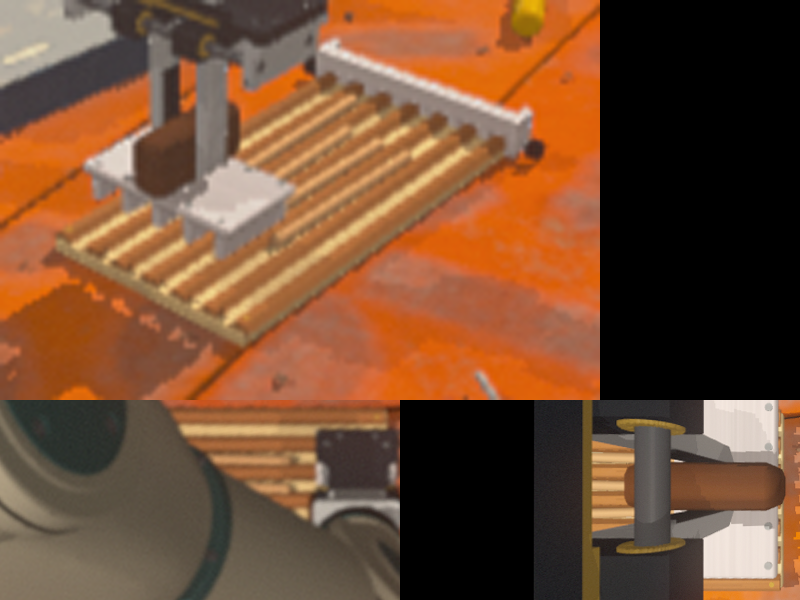

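```bash
python3 - <<'E'
from h import *
Pm=P("scene");H=Pm[:,[0,1,3]].copy();H[:,2]+=Pm[:,2]*.017
q=cv2.perspectiveTransform(np.array([[[308.75,220.]]]),np.linalg.inv(H))[0,0]-[.5015,-.0942];yw=np.radians(82.95)
print("dowel end board x,y",q@[np.cos(yw),np.sin(yw)],q@[-np.sin(yw),np.cos(yw)])
E
python3 -m creep '{"dp":[[0,0.001,0.02],[0,0,0.015],[0,0,0.01],[0,0,0.002],[0,0,0],[0,0,0]],"rot":[[0,0,0],[0,0,0],[0,0,0],[0,0,0],[0,0,0],[0,0,0]],"grip":[0.02,0.02,0.02,0.02,0.02,0.02]}'
python3 -m creep '{"dp":[[0,0,0.002],[0,0,0.001],[0,0,0]],"rot":[[0,0,0],[0,0,0],[0,0,0]],"grip":[0.02,0.02,0.02]}'
python3 - <<'E'
from h import *
go((.5015+.152*.122-.0135*.993,-.0942+.152*.993+.0135*.122,.05),82.95)
E
```

```text
dowel end board x,y 0.09085763926083555 0.04420273690379083
t: 17.4
tcp_pos: [0.5076, 0.0606, 0.0558]
tool_rot: [0.0, 0.749, 0.662, 0.0]
contact_force: [0.5, 0.4, -2.6]
grip_width: 0.0277
gripper_force: 45.0
t: 17.7
tcp_pos: [0.5072, 0.0607, 0.0524]
tool_rot: [0.0, 0.749, 0.662, 0.0]
contact_force: [-0.0, 0.6, -2.4]
grip_width: 0.0278
gripper_force: 45.0
t 17.7 tcp [0.5072 0.0607 0.0524] yaw 82.96 F [-0.   0.6 -2.4] -> rotz 0.01 dp after turn [-0.0023 -0.0002  0.0024]
```

```bash
python3 -m creep '{"dp":[[0,0,0.001],[0,0,0]],"rot":[[0,0,0],[0,0,0]],"grip":[0.02,0.02]}'; python3 -m creep '{"dp":[[0,0,0.001],[0,0,0.0008],[0,0,0]],"rot":[[0,0,0],[0,0,0],[0,0,0]],"grip":[0.02,0.02,0.02]}'
```

```text
t: 17.9
tcp_pos: [0.5071, 0.0607, 0.0512]
tool_rot: [-0.0, 0.749, 0.662, -0.0]
contact_force: [-0.5, 0.5, -2.1]
grip_width: 0.0279
gripper_force: 45.0
t: 18.2
tcp_pos: [0.507, 0.0607, 0.0494]
tool_rot: [-0.0, 0.749, 0.662, -0.0]
contact_force: [1.4, -0.3, -3.4]
grip_width: 0.0278
gripper_force: 45.0
```

```bash
python3 -m creep '{"dp":[[-0.005,0,0],[-0.005,0,0],[-0.005,0,0],[-0.005,0,0],[-0.005,0,0],[-0.005,0,0],[-0.005,0,0],[-0.005,0,0]],"rot":[[0,0,0],[0,0,0],[0,0,0],[0,0,0],[0,0,0],[0,0,0],[0,0,0],[0,0,0]],"grip":[0.02,0.02,0.02,0.02,0.02,0.02,0.02,0.02]}'; python3 -m creep '{"dp":[[-0.005,0,0],[-0.005,0,0],[-0.005,0,0],[-0.005,0,0],[-0.005,0,0],[-0.005,0,0],[-0.003,0,0],[0,0,0]],"rot":[[0,0,0],[0,0,0],[0,0,0],[0,0,0],[0,0,0],[0,0,0],[0,0,0],[0,0,0]],"grip":[0.02,0.02,0.02,0.02,0.02,0.02,0.02,0.02]}'
python3 - <<'E'
from h import *
go((.5015+.059*.122-.0135*.993,-.0942+.059*.993+.0135*.122,.05),82.95)
E
```

```text
t: 19.0
tcp_pos: [0.5022, 0.0207, 0.0495]
tool_rot: [-0.0, 0.749, 0.662, 0.0]
contact_force: [-0.3, 0.4, -3.6]
grip_width: 0.0274
gripper_force: 45.0
t: 19.8
tcp_pos: [0.498, -0.0125, 0.0495]
tool_rot: [0.0, 0.749, 0.662, -0.0]
contact_force: [0.6, -0.4, -3.2]
grip_width: 0.0281
gripper_force: 45.0
t 19.8 tcp [ 0.498  -0.0125  0.0495] yaw 82.91 F [ 0.6 -0.4 -3.2] -> rotz -0.04 dp after turn [-0.0217 -0.0001 -0.0005]
```

```bash
python3 -m creep '{"dp":[[-0.003,0,0],[-0.003,0,0],[-0.003,0,0],[-0.003,0,0],[0,0,0]],"rot":[[0,0,0],[0,0,0],[0,0,0],[0,0,0],[0,0,0]],"grip":[0.02,0.02,0.02,0.02,0.02]}'
python3 -m creep '{"dp":[[-0.001,0,0],[-0.001,0,0],[0,0,0]],"rot":[[0,0,0],[0,0,0],[0,0,0]],"grip":[0.02,0.02,0.02]}'
python3 -m creep '{"dp":[[-0.001,0,0],[0,0,0]],"rot":[[0,0,0],[0,0,0]],"grip":[0.02,0.02]}'
```

```text
t: 20.3
tcp_pos: [0.4966, -0.0243, 0.0495]
tool_rot: [0.0, 0.749, 0.662, -0.0]
contact_force: [0.2, 0.3, -2.2]
grip_width: 0.0278
gripper_force: 45.0
t: 20.6
tcp_pos: [0.4964, -0.0257, 0.0495]
tool_rot: [0.0, 0.749, 0.662, -0.0]
contact_force: [-0.3, 0.3, -3.0]
grip_width: 0.0278
gripper_force: 45.0
t: 20.8
tcp_pos: [0.4963, -0.0267, 0.0495]
tool_rot: [0.0, 0.749, 0.662, -0.0]
contact_force: [0.4, 0.4, -2.9]
grip_width: 0.0272
gripper_force: 45.0
```

```bash
python3 - <<'E'
from h import *
im=cams.grab_frame("scene")[:,:,::-1];cv2.imwrite("pics/s6.png",im)
go((.5015+.059*.122-.0135*.993,-.0942+.059*.993+.0135*.122,.05),82.95)
E
```

```text
t 20.85 tcp [ 0.4963 -0.0267  0.0495] yaw 82.96 F [-0.5  0.4 -2. ] -> rotz 0.01 dp after turn [-0.0073 -0.0001 -0.0005]
```

```bash
python3 -m creep '{"dp":[[-0.001,0,0],[-0.001,0,0],[0,0,0]],"rot":[[0,0,0],[0,0,0],[0,0,0]],"grip":[0.02,0.02,0.02]}'
python3 -m creep '{"dp":[[-0.001,0,0],[0,0,0]],"rot":[[0,0,0],[0,0,0]],"grip":[0.02,0.02]}'
```

```text
t: 21.15
tcp_pos: [0.4961, -0.0288, 0.0495]
tool_rot: [0.0, 0.749, 0.662, -0.0]
contact_force: [-1.2, 0.4, -2.7]
grip_width: 0.0276
gripper_force: 45.0
t: 21.35
tcp_pos: [0.4959, -0.0298, 0.0495]
tool_rot: [0.0, 0.749, 0.662, -0.0]
contact_force: [0.1, -0.1, -2.9]
grip_width: 0.0275
gripper_force: 45.0
```

```bash
python3 -m creep '{"dp":[[-0.0006,0,0],[0,0,0]],"rot":[[0,0,0],[0,0,0]],"grip":[0.02,0.02]}'
python3 -m creep '{"dp":[[-0.0006,0,0],[0,0,0]],"rot":[[0,0,0],[0,0,0]],"grip":[0.02,0.02]}'
```

```text
t: 21.55
tcp_pos: [0.4959, -0.0303, 0.0495]
tool_rot: [0.0, 0.749, 0.662, 0.0]
contact_force: [-0.0, -0.1, -2.0]
grip_width: 0.0275
gripper_force: 45.0
t: 21.75
tcp_pos: [0.4958, -0.0309, 0.0495]
tool_rot: [0.0, 0.749, 0.662, -0.0]
contact_force: [0.2, 0.8, -3.5]
grip_width: 0.0276
gripper_force: 45.0
```

```bash
python3 -m creep '{"dp":[[-0.0005,0,0],[0,0,0]],"rot":[[0,0,0],[0,0,0]],"grip":[0.02,0.02]}'
python3 -m creep '{"dp":[[-0.0005,0,0],[0,0,0]],"rot":[[0,0,0],[0,0,0]],"grip":[0.02,0.02]}'
```

```text
t: 21.95
tcp_pos: [0.4958, -0.0314, 0.0495]
tool_rot: [0.0, 0.749, 0.662, -0.0]
contact_force: [1.0, 0.3, -3.9]
grip_width: 0.0279
gripper_force: 45.0
t: 22.15
tcp_pos: [0.4957, -0.0319, 0.0495]
tool_rot: [0.0, 0.749, 0.662, -0.0]
contact_force: [-0.7, 0.4, -2.3]
grip_width: 0.0274
gripper_force: 45.0
```

```bash
python3 -m creep '{"dp":[[-0.0005,0,0],[0,0,0]],"rot":[[0,0,0],[0,0,0]],"grip":[0.02,0.02]}'
python3 -m creep '{"dp":[[-0.0005,0,0],[0,0,0]],"rot":[[0,0,0],[0,0,0]],"grip":[0.02,0.02]}'
```

```text
t: 22.35
tcp_pos: [0.4956, -0.0324, 0.0495]
tool_rot: [0.0, 0.749, 0.662, -0.0]
contact_force: [-0.2, -0.3, -3.2]
grip_width: 0.0278
gripper_force: 45.0
t: 22.55
tcp_pos: [0.4956, -0.0329, 0.0495]
tool_rot: [0.0, 0.749, 0.662, 0.0]
contact_force: [0.4, -0.1, -3.5]
grip_width: 0.0278
gripper_force: 45.0
```

```bash
python3 -m creep '{"dp":[[-0.0005,0,0],[0,0,0]],"rot":[[0,0,0],[0,0,0]],"grip":[0.02,0.02]}'
python3 -m creep '{"dp":[[-0.0005,0,0],[0,0,0]],"rot":[[0,0,0],[0,0,0]],"grip":[0.02,0.02]}'
```

```text
t: 22.75
tcp_pos: [0.4955, -0.0334, 0.0495]
tool_rot: [0.0, 0.749, 0.662, 0.0]
contact_force: [0.9, 0.7, -3.2]
grip_width: 0.0279
gripper_force: 45.0
t: 22.95
tcp_pos: [0.4954, -0.0339, 0.0495]
tool_rot: [0.0, 0.749, 0.662, -0.0]
contact_force: [0.0, 0.0, -2.8]
grip_width: 0.0279
gripper_force: 45.0
```

```bash
python3 -m creep '{"dp":[[-0.0005,0,0],[0,0,0]],"rot":[[0,0,0],[0,0,0]],"grip":[0.02,0.02]}'
python3 -m creep '{"dp":[[-0.0005,0,0],[0,0,0]],"rot":[[0,0,0],[0,0,0]],"grip":[0.02,0.02]}'
python3 - <<'E'
from h import *
im=cams.grab_frame("scene")[:,:,::-1];cv2.imwrite("pics/s7.png",im)
go((.5015+.059*.122-.0135*.993,-.0942+.059*.993+.0135*.122,.05),82.95)
c=cv2.resize(im[160:230,270:390],None,fx=6,fy=6,interpolation=cv2.INTER_CUBIC);cv2.imwrite("pics/c7.png",c)
E
```

```text
t: 23.15
tcp_pos: [0.4954, -0.0344, 0.0495]
tool_rot: [0.0, 0.749, 0.662, -0.0]
contact_force: [0.1, 0.9, -2.5]
grip_width: 0.0279
gripper_force: 45.0
t: 23.35
tcp_pos: [0.4953, -0.0349, 0.0495]
tool_rot: [0.0, 0.749, 0.662, -0.0]
contact_force: [0.7, -0.2, -3.1]
grip_width: 0.028
gripper_force: 45.0
t 23.4 tcp [ 0.4953 -0.0348  0.0495] yaw 82.96 F [-0.3  0.5 -2.5] -> rotz 0.01 dp after turn [ 0.0009 -0.0001 -0.0005]
```

View pics/c7.png

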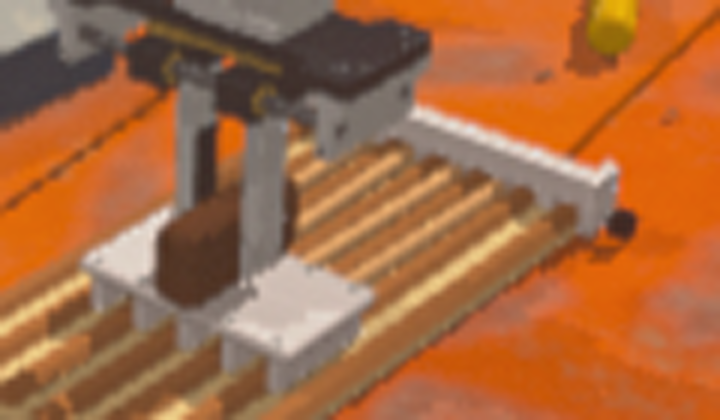

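The dowels lie in the grooves with their far ends near the stop, whose face runs from crop (410,115) to (600,200), and there is no push force yet. I'll keep creeping.

```bash
python3 -m creep '{"dp":[[-0.0005,0,0],[0,0,0]],"rot":[[0,0,0],[0,0,0]],"grip":[0.02,0.02]}'
python3 -m creep '{"dp":[[-0.0005,0,0],[0,0,0]],"rot":[[0,0,0],[0,0,0]],"grip":[0.02,0.02]}'
```

```text
t: 23.6
tcp_pos: [0.4953, -0.0354, 0.0495]
tool_rot: [0.0, 0.749, 0.662, -0.0]
contact_force: [0.5, 0.8, -2.6]
grip_width: 0.0276
gripper_force: 45.0
t: 23.8
tcp_pos: [0.4952, -0.0357, 0.0495]
tool_rot: [-0.0, 0.749, 0.662, 0.0]
contact_force: [-0.0, 0.2, -2.6]
grip_width: 0.028
gripper_force: 45.0
```

```bash
python3 -m creep '{"dp":[[-0.0005,0,0],[0,0,0]],"rot":[[0,0,0],[0,0,0]],"grip":[0.02,0.02]}'
python3 -m creep '{"dp":[[-0.0005,0,0],[0,0,0]],"rot":[[0,0,0],[0,0,0]],"grip":[0.02,0.02]}'
```

```text
t: 24.0
tcp_pos: [0.4953, -0.0359, 0.0495]
tool_rot: [-0.0, 0.749, 0.662, 0.0]
contact_force: [-0.0, 2.0, -3.8]
grip_width: 0.0276
gripper_force: 45.0
t: 24.2
tcp_pos: [0.4954, -0.0361, 0.0495]
tool_rot: [-0.0, 0.749, 0.663, 0.001]
contact_force: [0.7, 2.9, -2.7]
grip_width: 0.0279
gripper_force: 45.0
```

```bash
python3 - <<'E'
from h import *
a=cv2.imread("pics/s6.png");s=cams.grab_frame("scene")[:,:,::-1]
g=lambda i:cv2.cvtColor(np.ascontiguousarray(i),cv2.COLOR_BGR2GRAY)[176:202,338:380].astype(np.float32)
for n,i in(("s7",cv2.imread("pics/s7.png")),("now",s)):print(n,cv2.phaseCorrelate(g(a),g(i),cv2.createHanningWindow((42,26),cv2.CV_32F)))
Pm=P("scene");f=lambda x:(lambda q:q[:2]/q[2])(Pm@[.485+x*.122,-.236+x*.993,.037,1]);print("px per 3mm",f(0)-f(.003))
E
```

```text
s7 ((0.5121663770637248, 0.43196214471676697), 0.9755269855138206)
now ((0.5955879133544286, 0.3963977134638199), 0.9686736825071736)
px per 3mm [ 0.51516462 -0.32609074]
```

```bash
python3 -m creep '{"dp":[[-0.0003,0,0],[0,0,0],[0,0,0]],"rot":[[0,0,0],[0,0,0],[0,0,0]],"grip":[0.02,0.02,0.02]}'
python3 -m creep '{"dp":[[0.002,0,0],[0.005,0,0],[0.005,0,0],[0,0,-0.005],[0,0,-0.01],[0,0,-0.02],[0,0,-0.02],[0,0,0]],"rot":[[0,0,0],[0,0,0],[0,0,0],[0,0,0],[0,0,0],[0,0,0],[0,0,0],[0,0,0]],"grip":[0.02,0.02,0.02,0.02,0.02,0.02,0.02,0.02]}'
python3 -m creep '{"dp":[[0.02,0,0],[0.03,0,0],[0.03,0,0],[0.03,0,0],[0.03,0,0],[0.03,0,0],[0.02,0,0],[0.01,0,0],[0,0,0]],"rot":[[0,0,0],[0,0,0],[0,0,0],[0,0,0],[0,0,0],[0,0,0],[0,0,0],[0,0,0],[0,0,0]],"grip":[0.02,0.02,0.02,0.02,0.02,0.02,0.02,0.02,0.02]}'
python3 - <<'E'
from h import *
go((.521,.175,.0353),83)
im=cams.grab_frame("scene")[:,:,::-1];t=cams.grab_frame("top")[:,:,::-1];cv2.imwrite("pics/s8.png",im);cv2.imwrite("pics/t8.png",t)
o=np.zeros((600,800,3),np.uint8);o[:350,:600]=cv2.resize(im[160:230,270:390],(600,350),interpolation=cv2.INTER_CUBIC)
c=rect(t,P("top"),.018,(.5015,-.094),np.radians(82.95),.4,.125*2,1000);o[350:600,:400]=c
w=cams.grab_frame("wrist")[:,:,::-1];cv2.imwrite("pics/w8.png",w);o[350:600,400:733]=cv2.resize(w,(333,250))
cv2.imwrite("pics/c8.png",o)
E
```

```text
t: 24.55
tcp_pos: [0.4954, -0.0363, 0.0496]
tool_rot: [-0.0, 0.749, 0.663, 0.001]
contact_force: [0.7, 4.5, -2.2]
grip_width: 0.0277
gripper_force: 45.0
t: 25.35
tcp_pos: [0.4984, -0.0254, 0.1071]
tool_rot: [0.002, 0.749, 0.662, 0.002]
contact_force: [0.6, 0.8, -3.4]
grip_width: 0.0278
gripper_force: 45.0
t: 26.25
tcp_pos: [0.5207, 0.1744, 0.1041]
tool_rot: [-0.0, 0.749, 0.663, -0.0]
contact_force: [0.4, 0.5, -3.5]
grip_width: 0.0275
gripper_force: 45.0
t 26.25 tcp [0.5207 0.1744 0.1041] yaw 83.07 F [ 0.4  0.5 -3.5] -> rotz 0.07 dp after turn [0.0006 0.0002 0.0688]
```

View pics/c8.png

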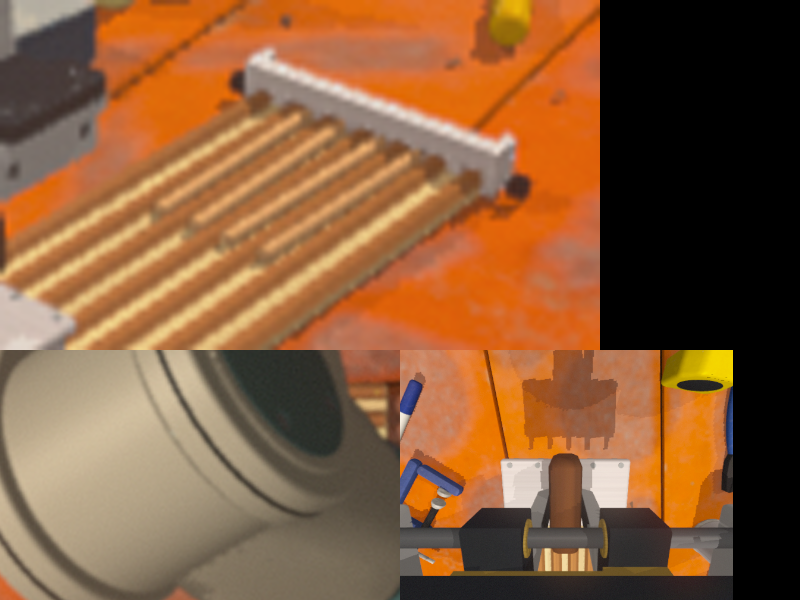

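All four dowels lie seated with their near ends in line (crop (158,210) to (265,260)) and their far ends at the stop. Bench under the rake is clear, so I set it down.

```bash
python3 -m creep '{"dp":[[0,0,0.02],[0,0,0.02],[0,0,0.015],[0,0,0.008],[0,0,0.003],[0,0,0.001],[0,0,0],[0,0,0]],"rot":[[0,0,0],[0,0,0],[0,0,0],[0,0,0],[0,0,0],[0,0,0],[0,0,0],[0,0,0]],"grip":[0.02,0.02,0.02,0.02,0.02,0.02,0.02,0.02]}'
python3 -m creep '{"dp":[[0,0,0.001],[0,0,0]],"rot":[[0,0,0],[0,0,0]],"grip":[0.02,0.02]}'
```

```text
t: 27.2
tcp_pos: [0.5215, 0.1735, 0.0381]
tool_rot: [0.0, 0.749, 0.662, 0.001]
contact_force: [0.4, 0.7, -3.2]
grip_width: 0.0277
gripper_force: 45.0
t: 27.4
tcp_pos: [0.5212, 0.1733, 0.0367]
tool_rot: [0.0, 0.749, 0.662, 0.0]
contact_force: [-0.0, 0.4, -3.0]
grip_width: 0.0279
gripper_force: 45.0
```

```bash
python3 -m creep '{"dp":[[0,0,0.001],[0,0,0]],"rot":[[0,0,0],[0,0,0]],"grip":[0.02,0.02]}'
python3 -m creep '{"dp":[[0,0,0.0005],[0,0,0]],"rot":[[0,0,0],[0,0,0]],"grip":[0.02,0.02]}'
```

```text
t: 27.6
tcp_pos: [0.521, 0.1733, 0.0354]
tool_rot: [0.0, 0.749, 0.662, -0.0]
contact_force: [0.2, -0.1, -3.4]
grip_width: 0.0277
gripper_force: 45.0
t: 27.8
tcp_pos: [0.521, 0.1734, 0.035]
tool_rot: [-0.0, 0.749, 0.662, 0.0]
contact_force: [-0.6, -0.7, -1.8]
grip_width: 0.0278
gripper_force: 45.0
```

Contact is starting (fz up from −3.4 to −1.8 N). I'll release and withdraw.

```bash
python3 -m creep '{"dp":[[0,0,0.0002],[0,0,0],[0,0,0],[0,0,0],[0,0,0],[0,0,0],[0,0,0],[0,0,0]],"rot":[[0,0,0],[0,0,0],[0,0,0],[0,0,0],[0,0,0],[0,0,0],[0,0,0],[0,0,0]],"grip":[0.02,0.094,0.094,0.094,0.094,0.094,0.094,0.094]}'
python3 -m creep '{"dp":[[0,0,-0.005],[0,0,-0.01],[0,0,-0.02],[0,0,-0.03],[0,0,-0.03],[0,0,-0.03],[0,0,-0.03],[0,0,0],[0,0,0]],"rot":[[0,0,0],[0,0,0],[0,0,0],[0,0,0],[0,0,0],[0,0,0],[0,0,0],[0,0,0],[0,0,0]],"grip":[0.094,0.094,0.094,0.094,0.094,0.094,0.094,0.094,0.094]}'
python3 - <<'E'
from h import *
for c in("scene","wrist"):
    im=cams.grab_frame(c)[:,:,::-1];cv2.imwrite(f"pics/{c}9.png",im)
    print(c,[(np.round(d["position"],3).tolist(),round(d["score"],2)) for d in cams.place_of(c,"rake_grip")],[(np.round(d["position"],3).tolist(),round(d["score"],2)) for d in cams.place_of(c,"dowel1_c")],[(np.round(d["position"],3).tolist(),round(d["score"],2)) for d in cams.place_of(c,"stop")])
a=cv2.imread("pics/scene9.png");o=np.zeros((420,800,3),np.uint8);o[:,:560]=cv2.resize(a[160:265,220:360],(560,420),interpolation=cv2.INTER_CUBIC);o[:180,560:]=cv2.resize(im,(240,180));cv2.imwrite("pics/c9.png",o)
E
```

```text
t: 28.6
tcp_pos: [0.521, 0.1733, 0.0348]
tool_rot: [-0.0, 0.749, 0.662, 0.0]
contact_force: [-0.7, 0.1, 0.0]
grip_width: 0.0804
gripper_force: 0.0
t: 29.5
tcp_pos: [0.5213, 0.1733, 0.1908]
tool_rot: [0.001, 0.749, 0.662, 0.001]
contact_force: [-0.4, -0.6, -0.2]
grip_width: 0.0938
gripper_force: 0.0
scene [([0.521, 0.172, 0.052], 0.89), ([0.579, 0.424, 0.035], 0.78)] [([0.454, -0.148, 0.019], 0.54)] [([0.484, -0.24, 0.0], 0.64)]
wrist [] [] []
```

View pics/c9.png

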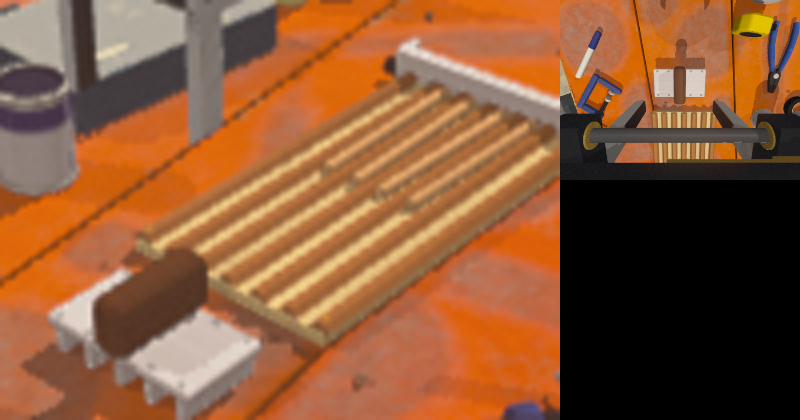

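The rake stands on its teeth on the bench (crop (155,330)), off the board, and the four dowel ends are in line ((325,172) to (408,207)). I'm handing it in.

```bash
python3 -c "
from plant import r
print(r.job_done())"
```

```text
the job is handed in; nothing more can be done
None
```

I combed all four dowels into their own grooves and pushed them endways to the stop, left the rake standing on its teeth on the bench beside the board, and handed the job in at about 30 s; no verdict was shown.

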